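# Catch the falling case lid and ease it shut

## Robot

A 6-joint arm with a two-finger parallel gripper is mounted at the origin on a cart in front of the work surface, level with it; the furniture and walls round the work are solid. World frame = base frame: x ahead of the robot, y to its left, z up, the work surface at z = 0. Lengths are in m, angles in rad, forces in N, time in s.
With the tool pointing down it reaches from about 0.35 to 0.925 m from the base axis. Payload 6.4 kg.
Tool frame: the origin (TCP) lies at the very end of the fingers, on their centre line; the grasp point (between the pads) lies 19 mm behind it; z points along the fingers, y is the line along which they close (so a half turn about z gives the same grasp; the last joint's range is limited). The gripper opens to 94 mm and grips with 3 to 60 N. Pads are 16 mm wide; open, the fingers measure 119 mm over their backs; the gripper's body (75 mm by 177 mm) begins 78 mm behind the grasp point.
Start: joints at [-1.321, 0.245, 1.558, -0, 1.339, -0.174], TCP at [0.267, -0.593, 0.205] pointing down, gripper open.
Joint ranges: [-3.13, 3.13], [-1.02, 2.26], [0.13, 2.54], [-0.95, 4.09], [0.21, 2.88], [-2.74, 2.74]. Speed limits (rad/s): [2.57, 2.57, 3.14, 3.14, 3.14, 3.14].

## Interface

Orientations are given as [roll, pitch, yaw] about the fixed x, y, z axes, in that order (R = Rz(yaw) Ry(pitch) Rx(roll)).
In Python, from workcell import env gives the robot as it stands.
- The arm moves only by the tool carry_out, never from a script. Its argument "moves" is a list of rows, each a list of 5 numbers: the opening, from 0 (shut) to 1 (fully open), then the shift along the world's x, y, z in cm, then the turn about the world's z in degrees. In form: [[grip, dx, dy, dz, yaw], ...]. A call has 1 to 12 rows; each row is the pose to reach, as a shift and turn from the pose commanded when the call began; what a row does not reach only later rows make up. A row lasts 1/8 s, in which the tool goes at most 62.5 mm and 10.7 degrees, less where a joint would pass 70% of its speed; a pose out of reach is approached as far as the arm can. A call with a gripper value outside its range is refused whole. The fingers move at their own pace and stop on an object; "grip_force" is the grip in N (left out, the last holds). Time passes only in rows, so rows that repeat a pose let the fingers close. It gives the time, the measured TCP pose, the force, the opening and the grip force at its end, in the units of the state.
- env.get_obs(): the state, without advancing time (a new reading comes with each control period).
- env.read_camera(name): name is "scene" or "side" or "wrist"; returns a dict with "image" (384x512x3 uint8, red, green, blue), "fx", "fy", "cx", "cy" (pixels), "origin" and "attitude" of the camera in the world. Camera axes: x right, y down, z forward; pixel columns grow to the right and rows downward; lengths in m; the calibration is good to about 2 mm. A picture is of the moment at which its call begins. There is no depth.
- env.hand_in(): hands the job in; it is judged then, once.
Trained networks look in a picture, given as the dict that the camera call returned (one of the last four; its "shot" number tells which), for a name from the list of things; names that differ only in an ending like _2 or _b are one class to them, and where a whole thing is asked for, a point or a joint stands for the part that bears it (a point fixed in the world has none). Each returns a list of dicts, best first, with "conf" (0 to 1); they miss things now and then, are a little off and sometimes report something else, mostly with a low value. They report only what shows in the picture. A call takes as long as a camera call.
- env.trace(picture, name): "pixels" (384x512 bool, what is visible of it) and "bbox" ([left, top, width, height] in pixels, round what is visible of it).
The state is a dict: "time": time; "joint_positions": joint angles; "dq": joint speeds; "effort": joint torques, N m; "position": TCP position; "eef_rot": TCP orientation; "wrist_force": force on the tool from outside, world axes, zero at the start; "wrist_torque": the same for the moment, N m; "gripper_width": opening from 0.0 (shut) to 1.0 (fully open); "grasp_force": force on a finger pad.
Only numpy, scipy, OpenCV 4.12 (cv2) and the standard library are available. Lean on these libraries where they do the work, as an engineer would, in place of code of your own. Each camera call takes 0.05 s, during which the arm holds its last target. There are 200 camera calls.

## Task

Close the open red socket case in the middle of the bench without a bang: tip its lid forward from behind until it falls by itself, catch it on a finger while it is still clearly open and stop its fall, then let it down slowly on the finger under its lip until it rests fully shut, and come away clear. Only touch the lid with the fingers: do not pinch or grip it or press hard, and leave the things round the case where they are.

Things in the scene. Friction and masses are not known exactly. Their poses are not given: they have to be found in the camera images.
- case: Flat red sheet-steel socket case fixed to the bench, 130 mm deep (its x) by 270 mm wide (its y), base 47 mm high, 66 mm high when shut. Origin at the centre of its underside; its x axis points from the lip (front, robot side) to the hinge (back). A similar shut case at the back of the bench has no part in this.
- case_lid (a joint): Lid angle, rad: 0 = shut, 1.83 = fully back on its stop, where it starts. It balances at about 1.38: below that it falls shut by its own weight (0.45 kg, +-15 %). The hinge is damped, with next to no friction: from just past balance it falls slowly (about 1.5 s from 1.25 to 0.6), later at about 1.2 rad/s. About 2 N up under the lip carries it.
- lip (a point): Middle of the front edge of the lid's lip, on its underside. The lip is a flat bare-steel tab 2 mm thick, 50 mm wide (case y), standing out 14 mm from the lid, 147 mm from the hinge axis to its edge. The lid behind it is a pan whose flat outer top lies 16 mm beyond the lip's plane. When shut the lip is 48 mm above the bench, free below, its edge 15 mm in front of the case wall.
- hinge (a point): Middle of the lid's hinge axis, which lies along the case's y, at the back edge, 72 mm behind the case's origin and 49 mm above the bench. With lid angle q the lip's edge is 0.147 cos q in front of the hinge (towards the case's -x) and 0.147 sin q above it.
- torch: Bystander: black pocket torch lying on its side, 32 x 121 x 33 mm, origin at the centre of its underside. Loose; leave alone.
- nut: Bystander: bright steel wheel nut standing on its flange, 24 x 24 x 28 mm, origin at the centre of its underside. Loose; leave alone.
- bolt: Bystander: grey wheel bolt standing on its head, 25 x 25 x 52 mm, origin at the centre of its underside. Loose; leave alone.
- driver: Bystander: small screwdriver with a blue handle lying flat, 21 x 145 x 19 mm, origin at the centre of its underside. Loose; leave alone.
- patches: Bystander: red and brown carton of tyre patches, 60 x 90 x 32 mm, origin at the centre of its underside. Loose; leave alone.

How it is judged:
On the way, in this order (a step that is already met when the one before it is completed fails the run):
1. the lid has been tipped forward and falls by itself, no finger touching it (value of joint case_lid between 0.3 and 1.32 rad and velocity of joint case_lid below -0.05 rad/s and contact force between the fingers and case below 0.05 N), for 0.1 s.
2. the lid, still open, has been caught on a finger, which carries it (value of joint case_lid between 0.12 and 1.1 rad and velocity of joint case_lid above -0.4 rad/s and contact force between the fingers and case above 0.4 N), for 0.15 s.
At the end, for the whole second after the job is handed in: The lid is fully shut (within 0.02 rad, about 3 mm at the lip) and at rest, and the five loose things round it stand within 15 mm of where they were, not tipped over (value of joint case_lid below 0.02 rad and velocity of joint case_lid between -0.05 and 0.05 rad/s and distance of each of torch, nut, bolt, driver, patches from where it was at the start of the episode below 0.015 m and angle between each of torch, nut, bolt, driver, patches's own z axis and vertical below 0.3 rad); the robot touches nothing.
It fails at once if the lid slams: it turns faster than 0.5 rad/s on the last stretch before it shuts (from 0.25 rad, 37 mm at the lip, down to 0.03 rad, 4 mm) (value of joint case_lid between 0.03 and 0.25 rad and velocity of joint case_lid below -0.5 rad/s).
It fails at once if the case or lid is gripped or pressed by the fingers with more than 20 N (contact force between the fingers and case above 20 N).
It fails at once if a thing beside the case is lifted or pushed away by more than 20 mm (distance of any of torch, nut, bolt, driver, patches from where it was at the start of the episode above 0.02 m).
It also fails if it takes over 43 s, if anything falls off the work surface, if the arm or the gripper's body presses on something with over 40 N, if the wrist force passes 120 N, or if a joint passes its speed limit or range.

## Working session

There is one attempt and no reset: what is moved stays moved. The work goes in short steps, Python scripts to look and compute and a tool call to move; the robot and the scene stay as the last step left them, time stands still between calls to the robot, and variables do not carry over. Pictures are saved under pics/ and viewed, at most 10 in all, crops included, and the job is handed in when it is done.

Besides the shell and the picture viewer there is one more tool, called after "Call:" as name(argument=value, ...) on one line, values as JSON. carry_out: Moves the arm, as the interface text tells. Its arguments: {"type":"object","properties":{"moves":{"type":"array","items":{"type":"array","items":{"type":"number"}}},"grip_force":{"type":"number"}},"required":["moves"]}

```bash
mkdir -p pics; python3 - <<'E'
from workcell import env
import cv2,numpy as np
o=env.get_obs();print({k:np.round(v,3) for k,v in o.items()})
ims=[]
for n in("scene","side"):
    p=env.read_camera(n);cv2.imwrite(f"pics/{n}0.png",p["image"][:,:,::-1]);print(n,p["fx"],p["cx"],p["cy"],p["origin"],p["attitude"])
    for t in("case","lip","torch","nut","bolt","driver","patches"):
        r=env.trace(p,t);print(t,[(round(x["conf"],2),x["bbox"]) for x in r][:3])
E
```

```text
{'time': np.float64(0.0), 'joint_positions': array([-1.321,  0.246,  1.559, -0.   ,  1.339, -0.174]), 'dq': array([-0.001, -0.   , -0.002, -0.002,  0.   ,  0.001]), 'effort': array([ 1.0000e-03, -4.1583e+01, -3.1460e+01,  6.9000e-02,  3.3000e-02,
       -0.0000e+00]), 'position': array([ 0.267, -0.592,  0.204]), 'eef_rot': array([-3.14 , -0.   ,  0.424]), 'wrist_force': array([-0.18 , -0.956, -0.12 ]), 'wrist_torque': array([-0.003, -0.02 , -0.027]), 'grasp_force': np.float64(0.0), 'gripper_width': np.float64(1.002)}
scene 446.7664462225767 250.9689354559165 186.12428744285756 [-0.01119396  0.74892519  0.46871811] [-1.96831855  0.00885321 -2.42448568]
case []
lip []
torch [(0.91, [203.5, 210.3, 51.0, 30.3]), (0.64, [299.6, 158.7, 25.6, 16.5])]
nut []
bolt [(0.55, [196.4, 201.4, 5.7, 22.0])]
driver [(0.73, [338.1, 181.4, 35.2, 15.7])]
patches [(0.72, [290.9, 159.4, 32.8, 13.7])]
side 388.1484205404296 256.3026311304645 185.2968229042379 [ 0.622358   -0.7745142   0.57788333] [-2.12355565e+00  1.20212531e-03  3.33514044e-02]
case [(0.77, [210.0, 140.3, 95.2, 137.7])]
lip [(0.64, [274.7, 143.8, 27.7, 114.7])]
torch [(0.48, [237.0, 180.8, 39.6, 6.8])]
nut [(0.63, [214.4, 180.2, 15.6, 12.8])]
bolt []
driver [(0.81, [175.1, 285.4, 76.6, 10.9]), (0.3, [210.6, 143.7, 90.8, 129.6]), (0.26, [273.3, 143.6, 32.9, 116.0])]
patches [(0.86, [258.7, 276.3, 50.4, 41.5]), (0.34, [238.2, 181.7, 39.8, 6.8])]
```

View pics/scene0.png

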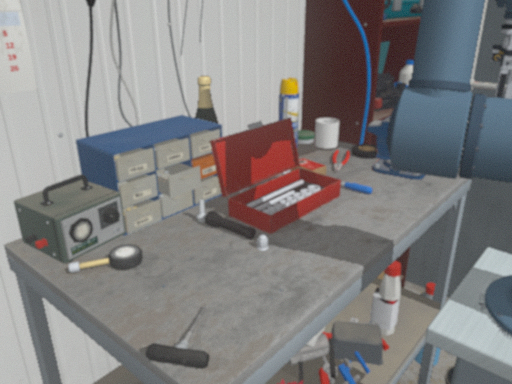

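View pics/side0.png

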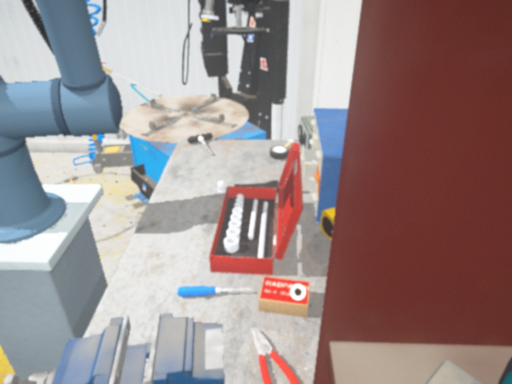

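Scene view: the open case spans roughly px (215–340, 122–227), with torch (230,225), nut (262,242) and bolt (200,210) on its +y side. Side view: the case spans (210–302, 143–273), with driver (215,291) and patches (285,296) on its −y side. I'll enlarge both views to pick corners.

```bash
python3 - <<'E'
import cv2,numpy as np
a=cv2.imread("pics/scene0.png")[112:252,190:390];b=cv2.imread("pics/side0.png")[135:325,165:325]
a=cv2.resize(a,None,fx=4,fy=4,interpolation=cv2.INTER_CUBIC);b=cv2.resize(b,None,fx=3,fy=3,interpolation=cv2.INTER_CUBIC)
cv2.imwrite("pics/a1.png",a);cv2.imwrite("pics/b1.png",b)
E
```

```text
(no output)
```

View pics/a1.png

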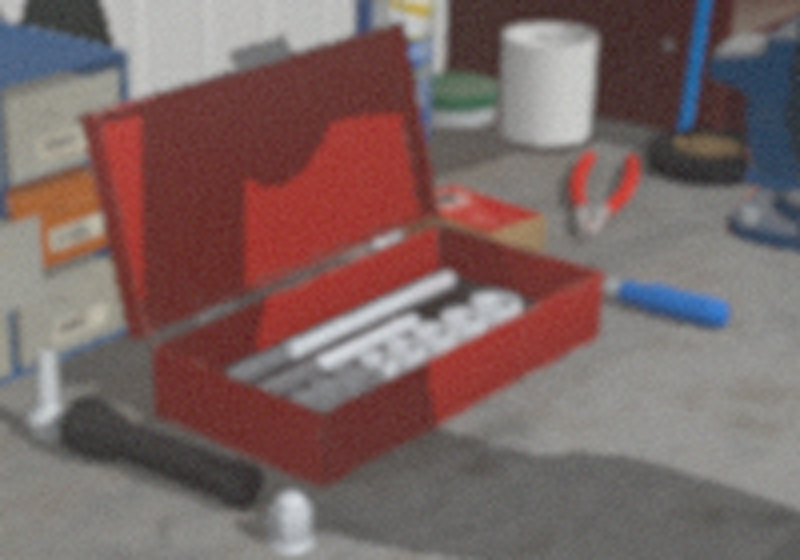

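View pics/b1.png

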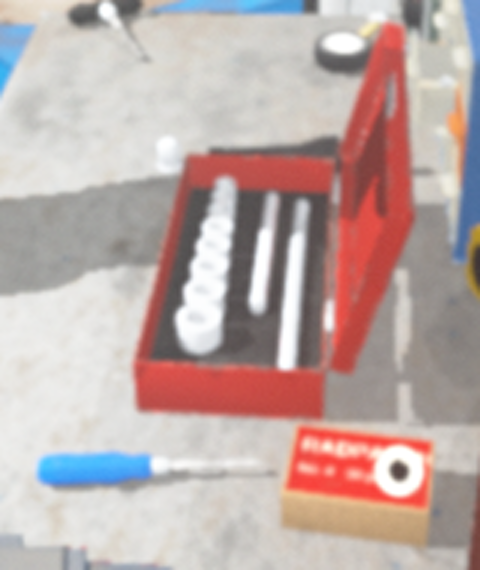

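Corners are readable in both crops; I'll fit the case pose to them by reprojection.

```bash
cat > h.py <<'E'
import numpy as np
from scipy.spatial.transform import Rotation as R
from workcell import env
def proj(p,X):
    c=R.from_euler('xyz',p["attitude"]).inv().apply(np.atleast_2d(X)-p["origin"])
    return np.c_[p["fx"]*c[:,0]/c[:,2]+p["cx"],p["fy"]*c[:,1]/c[:,2]+p["cy"]]
def ground(p,uv,z=0):
    d=R.from_euler('xyz',p["attitude"]).apply([(uv[0]-p["cx"])/p["fx"],(uv[1]-p["cy"])/p["fy"],1])
    o=np.array(p["origin"]);return o+d*(z-o[2])/d[2]
E
python3 - <<'E'
from h import *
from scipy.optimize import least_squares
A=[(320,484,-65,135,0),(325,413,-65,135,47),(157,345,65,135,47),(158,413,65,135,0),(600,272,-65,-135,47),(600,335,-65,-135,0),(438,222,65,-135,47)]
B=[(138,410,-65,-135,0),(138,362,-65,-135,47),(322,417,65,-135,0),(325,373,65,-135,47),(188,157,-65,135,47),(335,158,65,135,47)]
S=[]
for n,P,s,o in(("scene",A,4,(190,112)),("side",B,3,(165,135))):
    P=np.array(P,float);S.append((env.read_camera(n),(P[:,:2]+.5)/s-.5+o,P[:,2:]/1000))
def T(v,X):
    return R.from_euler('z',v[2]).apply(X)+[v[0],v[1],0]
f=lambda v:np.concatenate([(proj(p,T(v,X))-uv).ravel() for p,uv,X in S])
r=least_squares(f,[.65,0,0],loss='soft_l1');print(r.x,np.round(r.fun.reshape(-1,2),1).tolist())
v=r.x
for q in [1.83,1.38,1.0,.8,.5]:
    print(q,T(v,np.array([.072-.147*np.cos(q),0,.049+.147*np.sin(q)])))
sc,sd=S[0][0],S[1][0]
g=lambda p,u,w,s,o,z=0:np.round(ground(p,((u+.5)/s-.5+o[0],(w+.5)/s-.5+o[1]),z),3)[:2]
a=lambda u,w,z=0:g(sc,u,w,4,(190,112),z); b=lambda u,w,z=0:g(sd,u,w,3,(165,135),z)
print("nut",a(293,550),"bolt",a(42,435),"torch",a(75,425,.016),a(250,487,.016))
print("driver",b(40,470,.01),b(270,472,.01),"patch",b(283,530),b(428,543),b(433,440,.032),b(300,427,.032))
Rc=R.from_euler('z',v[2])
E
```

```text
[ 0.57728028 -0.052918   -0.03745825] [[1.0, 1.5], [-0.0, -0.3], [-0.8, -0.3], [-0.5, 1.1], [1.4, -0.5], [0.1, 0.8], [0.8, 0.1], [0.1, 0.8], [-1.3, -0.3], [1.3, 1.6], [0.8, -0.9], [-0.0, -2.0], [0.8, -0.5]]
1.83 [ 0.68688105 -0.05702537  0.19108938]
1.38 [ 0.62137213 -0.05457037  0.19333247]
1.0 [ 0.56986105 -0.05263996  0.17269623]
0.8 [ 0.54688573 -0.05177894  0.15445135]
0.5 [ 0.52031563 -0.0507832   0.11947555]
nut [0.49  0.143] bolt [0.682 0.138] torch [0.653 0.139] [0.531 0.13 ]
driver [ 0.453 -0.249] [ 0.601 -0.246] patch [ 0.61  -0.284] [ 0.699 -0.291] [ 0.705 -0.236] [ 0.62  -0.228]
```

```bash
python3 - <<'E'
from h import *
import cv2
p=env.read_camera("wrist");o=env.get_obs()
print(p["fx"],p["origin"],p["attitude"],o["position"],o["eef_rot"])
cv2.imwrite("pics/w0.png",cv2.resize(p["image"][:,:,::-1],None,fx=1.5,fy=1.5))
E
```

```text
334.7309576747384 [ 0.3281211  -0.56448134  0.38419908] [ 2.90855488e+00 -3.83843721e-04 -1.14701659e+00] [ 0.26728188 -0.59252133  0.20548831] [3.14155052e+00 2.91469368e-05 4.23757920e-01]
```

View pics/w0.png

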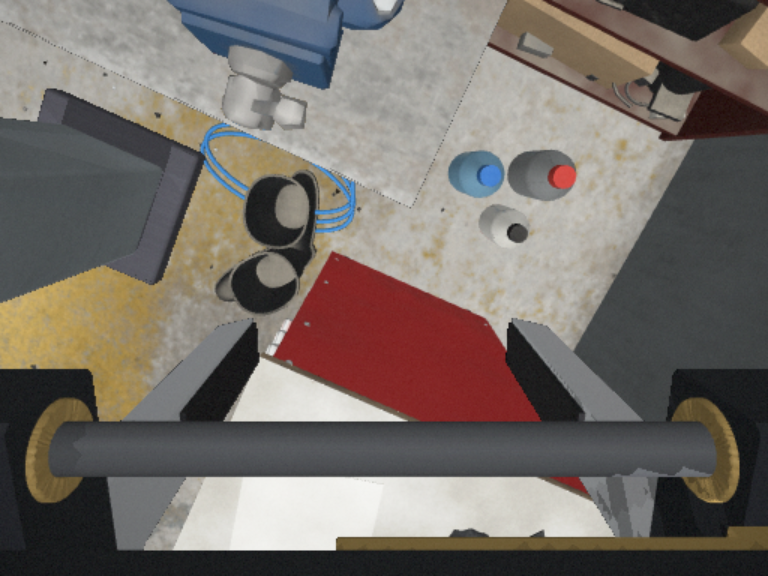

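Wrist view: two tapered grey fingers with black rubber pads, (250,330) and (510,330), and floor items below. The fingers can only point down, so the lip edge will rest on the rear face of the shut finger pair. First I check the clearance to the furniture behind.

```bash
python3 - <<'E'
from h import *
sc=env.read_camera("scene");sd=env.read_camera("side")
print("cab scene",ground(sc,(219,192)),ground(sc,(140,230)),"side",ground(sd,(318,221)))
print("locker",ground(sc,(303,134)),ground(sd,(327,320)), "bottle side",ground(sd,(322,235)))
print("cab top",ground(sc,(222,128),.25))
E
```

```text
cab scene [ 7.63953315e-01 -5.69570258e-03  5.55111512e-17] [0.74921944 0.25575485 0.        ] side [ 0.74814959 -0.00119793  0.        ]
locker [ 9.07147708e-01 -5.93988623e-01 -5.55111512e-17] [ 0.73415052 -0.29949899  0.        ] bottle side [ 0.75198507 -0.05557618  0.        ]
cab top [0.55465554 0.18388031 0.25      ]
```

Call:
carry_out(moves=[[0, 0, 0, 5, -9], [0, 0, 0, 10, -18], [0, 0, 0, 15, -26.4], [0, 4, 5, 20, -26.4], [0, 8, 10, 22, -26.4], [0, 12, 15, 22, -26.4], [0, 16, 20, 22, -26.4], [0, 20, 25, 22, -26.4], [0, 24, 30, 22, -26.4], [0, 28, 35, 22, -26.4], [0, 31, 40, 22, -26.4], [0, 33, 46, 22, -26.4]])

```text
time: 2.55
position: [0.5888, -0.1534, 0.4251]
eef_rot: [-3.141, 0.0, -0.037]
wrist_force: [0.5, -0.5, 0.2]
gripper_width: 0.004
grasp_force: 0.0
```

Call:
carry_out(moves=[[0, 5, 4, -3, 0], [0, 10, 8, -6, 0], [0, 14, 8, -10, 0], [0, 14, 8, -15, 0], [0, 14, 8, -15, 0]])

```text
time: 3.18
position: [0.7254, -0.0742, 0.2684]
eef_rot: [-3.139, 0.012, -0.036]
wrist_force: [0.9, 0.5, 0.5]
gripper_width: 0.003
grasp_force: 0.0
```

```bash
python3 - <<'E'
from h import *
import cv2
o=env.get_obs();print(o["position"],o["wrist_force"],o["time"])
p=env.read_camera("side");im=p["image"][100:300,180:380,::-1]
cv2.imwrite("pics/s2.png",cv2.resize(im,None,fx=3,fy=3,interpolation=cv2.INTER_CUBIC))
E
```

```text
[ 0.72544376 -0.07419785  0.26843919] [0.92187758 0.53153215 0.47124019] 3.175
```

View pics/s2.png

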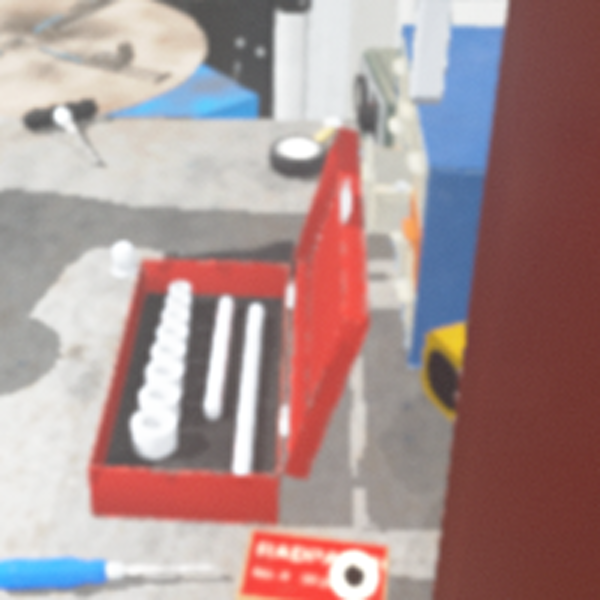

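Fingers hang at crop (430,95), clear behind the lid (its top edge is at about (345,130)); a yellow item stands at (445,370), well towards −y. Now down behind the lid.

Call:
carry_out(moves=[[0, 0, 1.5, -4, 0], [0, 0, 1.5, -8, 0], [0, 0, 1.5, -12, 0], [0, 0, 1.5, -12, 0], [0, 0, 1.5, -12, 0]])

```text
time: 3.85
position: [0.7298, -0.0609, 0.1602]
eef_rot: [3.14, -0.006, -0.037]
wrist_force: [-0.1, 1.0, -0.4]
gripper_width: 0.001
grasp_force: 0.0
```

Call:
carry_out(moves=[[0, -1, 0, -0.5, 0], [0, -2, 0, -0.5, 0], [0, -2.7, 0, -0.5, 0], [0, -3.4, 0, -0.5, 0], [0, -4.1, 0, -0.5, 0], [0, -4.8, 0, -0.5, 0], [0, -5.3, 0, -0.5, 0], [0, -5.3, 0, -0.5, 0]])

```text
time: 4.85
position: [0.6739, -0.06, 0.1498]
eef_rot: [-3.141, 0.002, -0.037]
wrist_force: [0.5, 0.1, 0.6]
gripper_width: 0.004
grasp_force: 0.2
```

```bash
cat > lid.py <<'E'
from h import *
import cv2,sys
V=[.57728,-.052918,-.037458]
def measure():
    # fit lid angle: lid mask in scene view compared to projected lid outline
    p=env.read_camera("side");o=env.get_obs()
    rz=R.from_euler('z',V[2]);im=p["image"].astype(int)
    red=((im[...,0]>90)&(im[...,0]>1.9*im[...,1])).astype(np.uint8)
    best=[]
    for q in np.arange(0,1.9,.01):
        c,s=np.cos(q),np.sin(q);pts=[]
        for r in(.007,.137):
            for h in(-.002,.016):
                for y in(-.135,.135): pts.append([.072-r*c+h*s,y,.049+r*s+h*c])
        uv=proj(p,rz.apply(np.array(pts))+[V[0],V[1],0])
        m=np.zeros(red.shape,np.uint8);cv2.fillConvexPoly(m,cv2.convexHull(uv.astype(np.float32)).astype(np.int32),1)
        b=proj(p,rz.apply(np.array([[x,y,z] for x in(-.065,.065) for y in(-.135,.135) for z in(0,.047)]))+[V[0],V[1],0])
        cv2.fillConvexPoly(m,cv2.convexHull(b.astype(np.float32)).astype(np.int32),1)
        roi=(slice(100,285),slice(180,322))
        a,d=red[roi],m[roi];hull=a
        best.append((np.sum(a&(1-d))*2+np.sum((1-a)&d),q))
    return min(best)
if __name__=="__main__":
    o=env.get_obs();print(np.round(o["time"],2),np.round(o["position"],4),np.round(o["wrist_force"],2));print("q",measure())
E
python3 lid.py
```

```text
4.85 [ 0.6739 -0.06    0.1498] [0.5  0.14 0.62]
q (np.uint64(4667), np.float64(1.54))
```

Call:
carry_out(moves=[[0, -0.5, 0, 0, 0], [0, -1, 0, 0, 0], [0, -1.4, 0, 0, 0], [0, -1.7, 0, 0, 0], [0, -1.7, 0, 0, 0]])

```text
time: 5.52
position: [0.6573, -0.0602, 0.1502]
eef_rot: [3.142, 0.001, -0.037]
wrist_force: [-0.1, 0.6, 0.3]
gripper_width: 0.004
grasp_force: 0.0
```

```bash
python3 lid.py
```

```text
5.52 [ 0.6573 -0.0602  0.1502] [-0.15  0.55  0.28]
q (np.uint64(4735), np.float64(0.0))
```

```bash
python3 - <<'E'
s=open("lid.py").read()
s=s.replace("        b=proj","        l=m.copy();b=proj").replace("        a,d=red[roi],m[roi];hull=a\n        best.append((np.sum(a&(1-d))*2+np.sum((1-a)&d),q))",
"        a,d,l=[k[roi].astype(int) for k in(red,m,l)]\n        best.append((int(np.sum(a&(1-d))+np.sum((1-a)&l)-.3*np.sum(a&l)),round(q,2)))")
s=s.replace("    return min(best)","    return sorted(best)[:4]")
open("lid.py","w").write(s)
E
python3 lid.py
```

```text
5.58 [ 0.6573 -0.0602  0.1501] [0.31 0.21 0.72]
q [(957, np.float64(1.42)), (960, np.float64(1.43)), (976, np.float64(1.44)), (988, np.float64(1.41))]
```

Call:
carry_out(moves=[[0, -0.5, 0, 0, 0], [0, -1.0, 0, 0, 0], [0, -1.4, 0, 0, 0], [0, -1.5, 0, 0, 0], [0, -0.8, 0, 1, 0], [0, -0.6, 0, 5, 0]])

```text
time: 6.38
position: [0.6507, -0.0599, 0.1987]
eef_rot: [-3.14, 0.005, -0.037]
wrist_force: [0.0, 0.6, -0.1]
gripper_width: 0.009
grasp_force: 0.0
```

```bash
python3 lid.py
```

```text
6.38 [ 0.6507 -0.0599  0.1987] [ 0.04  0.59 -0.07]
q [(1525, np.float64(1.58)), (1542, np.float64(1.56)), (1573, np.float64(1.55)), (1574, np.float64(1.57))]
```

```bash
python3 - <<'E'
from h import *
import cv2
p=env.read_camera("side");im=p["image"][100:300,180:380,::-1]
cv2.imwrite("pics/s3.png",cv2.resize(im,None,fx=3,fy=3,interpolation=cv2.INTER_CUBIC))
E
```

```text
(no output)
```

View pics/s3.png

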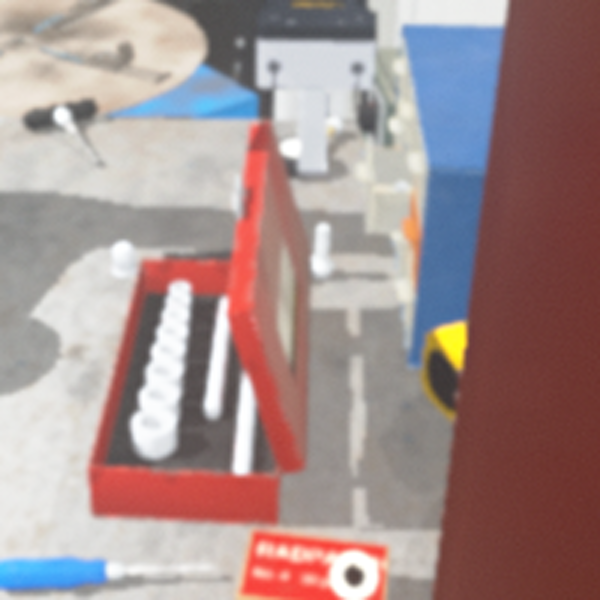

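Lid leans forward with its near top corner at crop (232,305), falling free; the finger is clear behind it at (313,165). Next I compute q from that corner.

```bash
cat > q.py <<'E'
from h import *
V=[.57728,-.052918,-.037458];rz=R.from_euler('z',V[2])
def corner(p,q,y=-.135,r=.133,h=0):
    c,s=np.cos(q),np.sin(q)
    return proj(p,rz.apply([.072-r*c+h*s,y,.049+r*s+h*c])+[V[0],V[1],0])[0]
E
python3 - <<'E'
from q import *
p=env.read_camera("side")
for q in(1.4,1.3,1.2,1.1,1.0): print(q,corner(p,q),corner(p,q,h=.016),corner(p,q,y=.135))
E
```

```text
1.4 [266.85680005 202.68849833] [275.56266669 201.78538706] [272.19650561 139.75250704]
1.3 [259.7371852  203.73217396] [268.21082881 202.1177174 ] [266.80363613 140.69666708]
1.2 [252.86156153 205.35264322] [260.99725504 203.05374822] [261.58072817 142.1212577 ]
1.1 [246.31344986 207.52234985] [254.01278856 204.57593049] [256.58863846 144.00472874]
1.0 [240.16931536 210.20614397] [247.34294982 206.65800056] [251.88384193 146.31959543]
```

q was about 1.27 and falling. Now over the top and down in front of the lip.

Call:
carry_out(moves=[[0, -1, 0.3, 3.5, 0], [0, -6, 0.4, 4.5, 0], [0, -11.5, 0.5, 4.0, 0], [0, -13.5, 0.5, 0, 0], [0, -13.5, 0.5, -5, 0], [0, -13, 0.5, -7.5, 0]])

```text
time: 7.28
position: [0.5195, -0.0545, 0.122]
eef_rot: [-3.14, 0.005, -0.037]
wrist_force: [0.1, -0.0, 1.1]
gripper_width: 0.002
grasp_force: 0.0
```

```bash
python3 - <<'E'
from h import *
import cv2
o=env.get_obs();print(o["time"],np.round(o["position"],4),np.round(o["wrist_force"],2))
p=env.read_camera("side");im=p["image"][100:300,180:380,::-1]
cv2.imwrite("pics/s4.png",cv2.resize(im,None,fx=3,fy=3,interpolation=cv2.INTER_CUBIC))
E
```

```text
7.275 [ 0.5195 -0.0545  0.122 ] [ 0.09 -0.03  1.14]
```

View pics/s4.png

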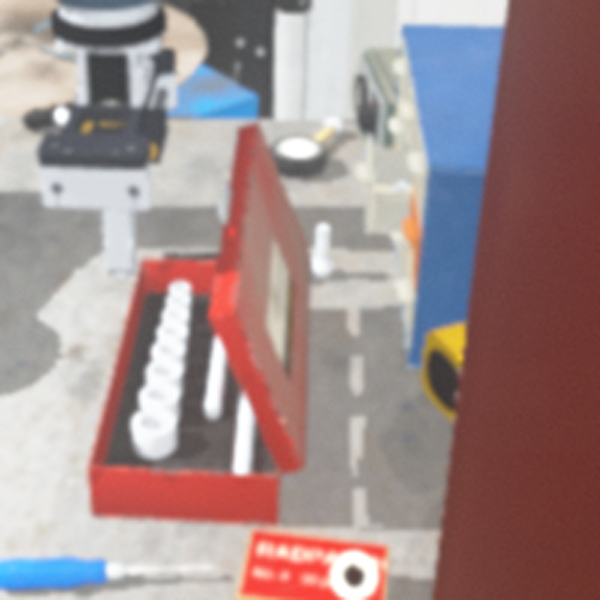

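Lid near corner at crop (212,312), q about 1.17; the finger (120,270) already stands in front of it. I set the catch position and wait.

Call:
carry_out(moves=[[0, 1, 0, 1, 0], [0, 2, 0, 2, 0], [0, 2, 0, 2, 0], [0, 2, 0, 2, 0], [0, 2, 0, 2, 0], [0, 2, 0, 2, 0], [0, 2, 0, 2, 0]])

```text
time: 8.2
position: [0.5417, -0.0551, 0.1453]
eef_rot: [-3.141, 0.0, -0.037]
wrist_force: [-0.3, -0.6, -0.1]
gripper_width: 0.002
grasp_force: 0.0
```

Call:
carry_out(moves=[[0, 0, 0, 0, 0], [0, 0, 0, 0, 0], [0, 0, 0, 0, 0], [0, 0, 0, 0, 0]])

```text
time: 8.7
position: [0.5416, -0.0551, 0.1452]
eef_rot: [-3.142, 0.001, -0.037]
wrist_force: [-0.4, -0.8, -0.6]
gripper_width: 0.001
grasp_force: 0.5
```

```bash
python3 lid.py
```

```text
8.7 [ 0.5416 -0.0551  0.1452] [-0.36 -0.8  -0.59]
q [(1402, np.float64(1.58)), (1422, np.float64(1.56)), (1453, np.float64(1.55)), (1454, np.float64(1.57))]
```

```bash
cat > m.py <<'E'
from q import *
import cv2
def mq(n=6):
    F=[];best=None
    for i in range(n):
        p=env.read_camera("side");o=env.get_obs();F.append(o["wrist_force"])
    im=cv2.GaussianBlur(p["image"],(3,3),0).astype(float);red=im[...,0]-(im[...,1]+im[...,2])/2
    sc=[]
    for q in np.arange(0,1.4,.01):
        d=[]
        for r in np.linspace(.07,.13,13):
            a=corner(p,q,r=r,h=.005);b=corner(p,q,r=r,h=-.007)
            g=lambda u:red[int(round(u[1])),int(round(u[0]))]
            d.append(np.clip(g(a),0,100)-np.clip(g(b),0,100))
        sc.append((round(np.mean(d),1),round(float(q),2)))
    print("t",round(float(o["time"]),2),"pos",np.round(o["position"],4),"F",np.round(np.mean(F,0),2),"q",sorted(sc)[::-1][:4])
    return p
if __name__=="__main__": mq()
E
python3 m.py
```

```text
t 9.05 pos [ 0.5419 -0.0551  0.1454] F [-1.02 -0.32 -0.76] q [(np.float64(96.5), 0.83), (np.float64(95.9), 0.84), (np.float64(94.5), 0.85), (np.float64(94.4), 0.82)]
```

Caught: q is 0.84 and the force on the finger (−1.0, −0.8) N matches the lid's weight, with generous friction. Now I lower it along the lip's arc.

Call:
carry_out(moves=[[0, -0.5, 0, -0.5, 0], [0, -1, 0, -1, 0], [0, -1.4, 0.05, -1.5, 0], [0, -1.7, 0.05, -1.9, 0], [0, -2.0, 0.1, -2.3, 0], [0, -2.3, 0.1, -2.65, 0], [0, -2.3, 0.1, -2.65, 0]])

```text
time: 9.93
position: [0.5166, -0.0544, 0.118]
eef_rot: [3.141, 0.005, -0.037]
wrist_force: [-7.4, -1.9, 3.9]
gripper_width: 0.002
grasp_force: 3.8
```

```bash
python3 m.py
```

```text
t 10.22 pos [ 0.5168 -0.0544  0.1182] F [-7.67 -2.09  4.24] q [(np.float64(90.3), 0.58), (np.float64(89.7), 0.59), (np.float64(88.8), 0.6), (np.float64(88.6), 0.61)]
```

Radial compression is about 9 N; I ease outward a little and continue.

Call:
carry_out(moves=[[0, -0.12, 0, 0, 0], [0, -0.4, 0, -0.4, 0], [0, -0.65, 0, -0.85, 0], [0, -0.9, 0.05, -1.3, 0], [0, -1.15, 0.05, -1.8, 0], [0, -1.15, 0.05, -1.8, 0]])

```text
time: 10.98
position: [0.5045, -0.0538, 0.0993]
eef_rot: [3.141, 0.007, -0.036]
wrist_force: [-9.1, -4.2, 3.3]
gripper_width: 0.009
grasp_force: 4.6
```

```bash
python3 m.py
```

```text
t 11.28 pos [ 0.5047 -0.0539  0.0997] F [-9.4  -2.94  3.13] q [(np.float64(86.1), 0.45), (np.float64(85.5), 0.44), (np.float64(84.0), 0.46), (np.float64(83.7), 0.43)]
```

Call:
carry_out(moves=[[0, -0.1, -0.03, 0, 0], [0, -0.25, -0.05, -0.25, 0], [0, -0.45, -0.05, -0.6, 0], [0, -0.65, -0.05, -1.0, 0], [0, -0.8, -0.05, -1.35, 0], [0, -0.8, -0.05, -1.35, 0]])

```text
time: 12.02
position: [0.4982, -0.0537, 0.0864]
eef_rot: [-3.141, 0.002, -0.037]
wrist_force: [-5.5, -0.7, 0.3]
gripper_width: 0.005
grasp_force: 2.8
```

```bash
python3 m.py
```

```text
t 12.32 pos [ 0.4984 -0.0538  0.0868] F [-6.06  0.22  1.01] q [(np.float64(85.5), 0.35), (np.float64(84.6), 0.34), (np.float64(84.1), 0.36), (np.float64(81.3), 0.37)]
```

Call:
carry_out(moves=[[0, -0.12, 0, -0.28, 0], [0, -0.24, 0, -0.56, 0], [0, -0.36, 0, -0.84, 0], [0, -0.46, 0, -1.12, 0], [0, -0.56, 0, -1.4, 0], [0, -0.56, 0, -1.4, 0]])

```text
time: 13.08
position: [0.4933, -0.0536, 0.0729]
eef_rot: [-3.141, 0.001, -0.037]
wrist_force: [-5.0, 2.1, -0.4]
gripper_width: 0.008
grasp_force: 2.4
```

```bash
python3 m.py
```

```text
t 13.38 pos [ 0.4934 -0.0537  0.0732] F [-4.56  2.89 -0.17] q [(np.float64(84.3), 0.25), (np.float64(84.1), 0.26), (np.float64(81.7), 0.27), (np.float64(81.0), 0.24)]
```

Call:
carry_out(moves=[[0, -0.03, 0.03, -0.2, 0], [0, -0.1, 0.05, -0.4, 0], [0, -0.16, 0.06, -0.65, 0], [0, -0.22, 0.06, -0.9, 0], [0, -0.27, 0.06, -1.2, 0], [0, -0.31, 0.06, -1.44, 0], [0, -0.31, 0.06, -1.44, 0]])

```text
time: 14.25
position: [0.4896, -0.0534, 0.0584]
eef_rot: [-3.141, 0.003, -0.037]
wrist_force: [-5.8, 0.7, -0.5]
gripper_width: 0.005
grasp_force: 3.3
```

```bash
python3 m.py
```

```text
t 14.55 pos [ 0.4896 -0.0534  0.0585] F [-6.54  0.68 -0.46] q [(np.float64(80.5), 0.16), (np.float64(80.0), 0.15), (np.float64(79.8), 0.17), (np.float64(77.8), 0.14)]
```

Call:
carry_out(moves=[[0, -0.04, 0, -0.2, 0], [0, -0.08, 0, -0.42, 0], [0, -0.11, 0, -0.65, 0], [0, -0.14, 0, -0.88, 0], [0, -0.17, 0, -1.1, 0], [0, -0.19, 0, -1.32, 0], [0, -0.2, 0, -1.5, 0], [0, -0.2, 0, -1.5, 0]])

```text
time: 15.55
position: [0.4872, -0.0533, 0.0431]
eef_rot: [-3.141, 0.003, -0.037]
wrist_force: [-6.8, 0.2, -1.2]
gripper_width: 0.003
grasp_force: 3.4
```

```bash
python3 m.py
```

```text
t 15.85 pos [ 0.4873 -0.0533  0.0432] F [-6.6   0.48 -1.5 ] q [(np.float64(55.9), 0.09), (np.float64(53.4), 0.1), (np.float64(53.3), 0.08), (np.float64(48.2), 0.07)]
```

Call:
carry_out(moves=[[0, -0.01, 0, -0.2, 0], [0, -0.02, 0, -0.4, 0], [0, -0.03, 0, -0.6, 0], [0, -0.03, 0, -0.8, 0], [0, -0.03, 0, -0.9, 0], [0, -0.03, 0, -0.9, 0]])

```text
time: 16.6
position: [0.4866, -0.0533, 0.034]
eef_rot: [-3.141, 0.004, -0.037]
wrist_force: [-7.7, 0.1, -2.1]
gripper_width: 0.005
grasp_force: 3.6
```

```bash
python3 m.py
```

```text
t 16.9 pos [ 0.4866 -0.0533  0.034 ] F [-7.15  0.08 -1.8 ] q [(np.float64(22.8), 1.18), (np.float64(22.7), 1.19), (np.float64(22.6), 1.21), (np.float64(22.3), 1.16)]
```

Call:
carry_out(moves=[[0, 0, 0, -0.15, 0], [0, 0, 0, -0.3, 0], [0, 0, 0, -0.45, 0], [0, 0, 0, -0.45, 0]])

```text
time: 17.4
position: [0.4865, -0.0533, 0.0294]
eef_rot: [-3.141, 0.004, -0.037]
wrist_force: [-8.5, 0.6, -2.6]
gripper_width: 0.009
grasp_force: 3.6
```

```bash
python3 - <<'E'
from m import *
p=mq()
im=p["image"][150:300,190:340,::-1]
cv2.imwrite("pics/s5.png",cv2.resize(im,None,fx=4,fy=4,interpolation=cv2.INTER_CUBIC))
E
```

```text
t 17.7 pos [ 0.4866 -0.0533  0.0295] F [-7.4   0.17 -1.97] q [(np.float64(20.5), 1.21), (np.float64(20.5), 1.18), (np.float64(20.4), 1.19), (np.float64(19.5), 1.16)]
```

View pics/s5.png

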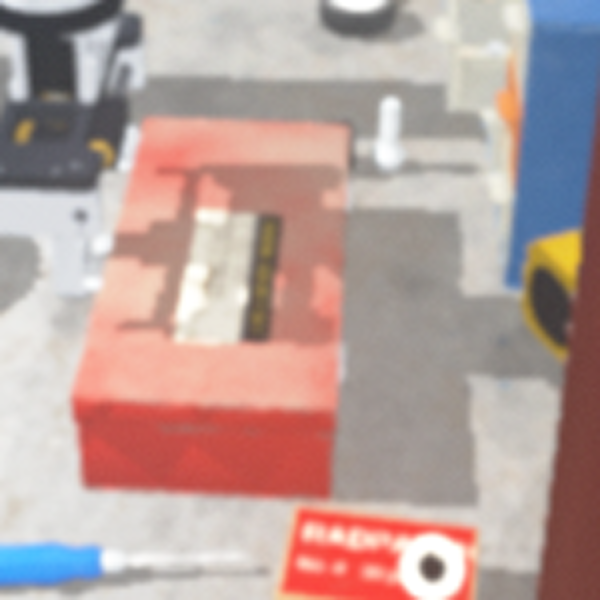

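The lid looks nearly or fully shut: front edge at crop (80,415), resting flat along the base. The finger still feels about 2 N down, so I go a bit further.

Call:
carry_out(moves=[[0, 0, 0, -0.15, 0], [0, 0, 0, -0.3, 0], [0, 0, 0, -0.45, 0], [0, 0, 0, -0.6, 0], [0, 0, 0, -0.6, 0]])

```text
time: 18.32
position: [0.4866, -0.0536, 0.0248]
eef_rot: [3.142, 0.005, -0.036]
wrist_force: [-13.8, 0.2, 10.2]
gripper_width: 0.005
grasp_force: 6.7
```

```bash
python3 m.py
```

```text
t 18.62 pos [ 0.4866 -0.0536  0.0248] F [-13.55   0.5    9.99] q [(np.float64(24.2), 1.27), (np.float64(23.6), 1.24), (np.float64(23.3), 1.25), (np.float64(23.2), 1.26)]
```

Lid bottomed out: the reaction has reversed to +10 N. I come away forward, then up.

Call:
carry_out(moves=[[0, -0.15, 0, 0.15, 0], [0, -0.5, 0, 0.15, 0], [0, -1.5, 0, 0.15, 0], [0, -4, 0, 0.5, 0], [0, -7, 0, 3, 0], [0, -9, 0, 8, 0], [0, -9, 0, 14, 0], [0, -9, 0, 18, 0], [0, -9, 0, 18, 0], [0, -9, 0, 18, 0]])

```text
time: 19.88
position: [0.3979, -0.0534, 0.2037]
eef_rot: [-3.141, 0.0, -0.037]
wrist_force: [0.1, 0.8, -0.1]
gripper_width: 0.005
grasp_force: 0.0
```

```bash
python3 - <<'E'
from m import *
p=mq(1)
im=p["image"][150:300,190:340,::-1]
cv2.imwrite("pics/s6.png",cv2.resize(im,None,fx=4,fy=4,interpolation=cv2.INTER_CUBIC))
E
```

```text
t 19.93 pos [ 0.3975 -0.0532  0.203 ] F [ 0.1  -0.36  0.56] q [(np.float64(24.3), 1.21), (np.float64(22.8), 1.2), (np.float64(22.5), 1.22), (np.float64(22.5), 1.18)]
```

View pics/s6.png

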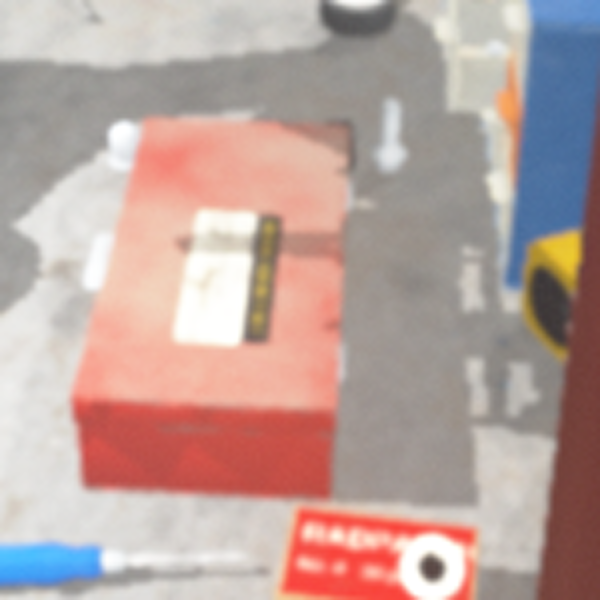

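The lid lies shut (front edge at crop (80,415), unchanged since the finger left). Nut (122,145), bolt (390,140), driver and patches are undisturbed, and the robot is clear. I hand in.

```bash
python3 -c "
from workcell import env
print(env.hand_in())"
```

```text
the job is handed in; nothing more can be done
None
```

The lid was tipped, caught at about 0.84 rad, let down slowly and looks fully shut. Because the fingers only point straight down, the lip's edge rested on a finger's side and was held by friction, with a peak force of about 17 N. The arm came away clear, nothing round the case looked moved, and I handed in at about 20 s; no verdict came back.

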